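Push the filter tube home in the air manifold

TASK

Take the filter tube out of the wooden rack and push its steel spigot straight down into the open push-fit port of the air manifold, past the rubber seal, until it bottoms. Seat it with one firm, steady push of about 18 N against the bottom (never more than 25 N there), let go and leave it standing fully home, without disturbing the glue bottle, the tape roll or the marker.

Things in the scene. Friction and masses are not known exactly. Their poses are not given: they have to be found in the camera images.
- filter_tube: Loose filter tube, standing upright in the rack at the start, 100 g, 122 mm tall, round about its z axis (up). From the foot up: bare steel spigot 16 mm in diameter and 55 mm long with its lowest 4.5 mm tapered down to 11 mm; plain grey cylindrical body 30 mm in diameter from 55 to 106 mm (the place to grip); a dark cap 22 mm wide to 113 mm; a brass stub 10 mm wide to 122 mm. Origin at the centre of the foot.
- tube_foot (a point): Centre of the filter tube's foot (the lower end of its spigot); z points up the tube.
- tube_body (a point): Point on the tube's axis 80 mm above its foot, the middle of the 30 mm grey body, where to grip it.
- rack: Fixed plywood rack block, 56 mm (x) by 66 mm (y) by 40 mm high, origin at the centre of its underside. The tube stands in its 18 mm hole, 30 mm deep (the foot is 10 mm above the table); the second, narrower 12.5 mm hole is empty. Rack and manifold may stand in either of two places.
- rack_hole (a point): Centre of the mouth of the rack's 18 mm hole, in its top face 40 mm above the table.
- manifold: Air manifold, an aluminium block 50 mm (x) by 90 mm (y) by 52 mm high, bolted to the table; origin at the centre of its underside. On top: the open port in a black collar 33 mm wide and 12 mm high at +y, and a brass blanking plug (12 mm high) at -y. A small pressure gauge is on its -x face, a pipe stub on its +x face.
- port (a point): Centre of the mouth of the open port, at the top of the black collar, 64 mm above the table and 20 mm to +y from the block's centre; z points up out of the bore. The collar's bore is 18.5 mm wide, that in the block 17.5 mm. A springy rubber seal sits about 13 mm below the mouth: pushing the spigot's taper through it takes a peak of roughly 8 to 16 N, then a drag of about 2 to 6 N goes on while the spigot slides through it. It must not be taken for the bottom.
- bore_stop: Stop inside the bore; this origin is only the centre of the port mouth. Its firm face lies 26 to 42 mm below the mouth: different each time, unseen, to be felt. A soft lip gives over the last 2 mm above it (about 1 N); then the push steps up 8 N and rises 12 N per mm as the face yields (up to 4 mm), on top of the seal drag. Touching the lip still counts as home.
- glue_bottle: Bystander: white glue bottle with an orange tip, 48 mm wide, 152 mm tall, standing; origin under its centre.
- masking_tape: Bystander: roll of beige masking tape lying flat, 104 mm wide, 25 mm high; origin under its centre.
- marker: Bystander: marker pen lying down, 135 mm long, 17 mm thick; origin under its centre.
- clamp_lamp: Obstacle: clamp lamp on the table's near edge, folded back out of the way. Its thin arms rise from about x 0.38, y 0.13 at the table to x 0.25, y 0.20 at 0.38 m height and on to x 0.36, y 0.20 at 0.68 m; its shade fills about x 0.35 to 0.50, y 0.07 to 0.22, from 0.57 to 0.75 m above the table. An arm swinging in from the left must draw back or go round it. The given origin is of no use.
- tool_box: Obstacle: closed red steel tool box to the right of the work, 178 by 316 mm, 131 mm high and 165 mm over the handle on its lid; origin under its centre, its corner nearest the work at about x 0.65, y -0.22 and x 0.50, y -0.13. Behind it, nearer the robot, stands a drawer cabinet 225 mm high (x 0.15 to 0.43, y -0.38 to -0.04).

How it is judged:
By the outcome, as a careful person would: the job done as asked, in the order asked, and still so for the second after the job is handed in, with the robot touching nothing.
It also fails if it takes over 61 s, if anything falls off the work surface, if the arm or the gripper's body presses on something with over 40 N, if the wrist force passes 120 N, or if a joint passes its speed limit or range.

ROBOT

A 6-joint arm with a two-finger parallel gripper is mounted at the origin on a cart in front of the work surface, level with it; the furniture and walls round the work are solid. World frame = base frame: x ahead of the robot, y to its left, z up, the work surface at z = 0. Lengths are in mm, angles in rad, forces in N, time in s.
With the tool pointing down it reaches from about 425 to 950 mm from the base axis. Payload 14.7 kg.
Tool frame: the origin (TCP) lies on the centre line of the jaws, within the pads' length; the fingertips stand ctrl.nose_length ahead of it and the grasp point (between the pads) lies 2 mm behind it (ctrl.nose_length is the distance from the TCP to the fingertips, in mm); z points along the fingers, y is the line along which they close (so a half turn about z gives the same grasp; the last joint's range is limited). The gripper opens to 85 mm and grips with 20 to 120 N. Pads are 22 mm wide; open, the fingers measure 114 mm over their backs; the gripper's body (76 mm by 85 mm) begins 54 mm behind the grasp point. The pads swing forward as they close: fully open they stand 13 mm farther back than shut.
Start: joints at [-1.385, 0.48, 1.596, -0, 1.065, -0.047], TCP at [149.974, -632.455, 211.097] pointing down, gripper open.
Joint ranges: [-2.75, 2.75], [-0.82, 2.05], [0.23, 2.67], [-1.56, 4.7], [0.09, 2.69], [-2.92, 2.92]. Speed limits (rad/s): [1.89, 1.89, 2.39, 3.01, 3.01, 3.01].

INTERFACE

Orientations are given as [roll, pitch, yaw] about the fixed x, y, z axes, in that order (R = Rz(yaw) Ry(pitch) Rx(roll)).
In Python, from plant import telemetry, eyes, hand_in, ctrl gives the robot as it stands. The module is installed in compiled form; this text tells all that it offers.
- The arm moves only by the tool play_rows, never from a script. Its argument "targets" is a list of rows, each a list of 7 numbers: the turn, a rotation vector about the tool's x, y, z in rad, then the shift along the tool's x, y, z in m, then the opening, from -1 (shut) to 1 (fully open), so that 0 is half open. A call has 1 to 5 rows; each row shifts and turns the commanded pose from where the row before left it, along the tool's axes as they then stand; what a row does not reach is not made up. A row lasts 1/12 s, in which the tool goes at most 41.7 mm and 7.16 degrees, less where a joint would pass 70% of its speed; a pose out of reach is approached as far as the arm can. A call is refused whole if a number of a shift passes 0.0417 or a number of a turn 0.125, either way. A call with a gripper value outside its range is refused whole. The fingers move at their own pace and stop on an object; "force" is the grip in N (left out, the last holds). Time passes only in rows, so rows that do not move let the fingers close. It gives the time, the measured TCP pose, the force, the opening and the grip force at its end, in the units of the state.
- telemetry.sense(): the state, without advancing time (a new reading comes with each control period).
- eyes.get_image(name): name is "scene" or "top" or "wrist"; returns a dict with "color" (400x640x3 uint8, red, green, blue), "mtx" (3x3 intrinsics, pixels), "world_from_camera" (4x4, takes a point from camera to world coordinates). Camera axes: x right, y down, z forward; pixel columns grow to the right and rows downward; lengths in mm; the calibration is good to about 2 mm. A picture is of the moment at which its call begins. There is no depth.
- hand_in(): hands the job in; it is judged then, once.
The state is a dict: "time_s": time; "joints": joint angles; "dq": joint speeds; "joint_torque": joint torques, N m; "tool_pos": TCP position; "tcp_rot": TCP orientation; "ft_force": force on the tool from outside, world axes, zero at the start; "moment": the same for the moment, N m; "grip_width": finger opening in mm; "grasp_force": force on a finger pad.
Only numpy, scipy, OpenCV 4.12 (cv2) and the standard library are available. Lean on these libraries where they do the work, as an engineer would, in place of code of your own. Each camera call takes 0.05 s, during which the arm holds its last target. There are 200 camera calls.

## Working session

There is one attempt and no reset: what is moved stays moved. The work goes in short steps, Python scripts to look and compute and a tool call to move; the robot and the scene stay as the last step left them, time stands still between calls to the robot, and variables do not carry over. Pictures are saved under pics/ and viewed, at most 10 in all, crops included, and the job is handed in when it is done.

Besides the shell and the picture viewer there is one more tool, called after "Call:" as name(argument=value, ...), one argument or row to a line, values as JSON. play_rows: Moves the arm, as the interface text tells. Its arguments: {"type":"object","properties":{"targets":{"type":"array"},"force":{"type":"number"}},"required":["targets"]}

```bash
mkdir -p pics; python3 - <<'E'
from plant import telemetry, eyes, ctrl
import cv2,pickle
print(telemetry.sense(), ctrl.nose_length)
for n in ("scene","top"):
    d=eyes.get_image(n); pickle.dump(d,open(n+".pkl","wb"))
    cv2.imwrite(f"pics/{n}0.png",d["color"][:,:,::-1]); print(n,d["mtx"],d["world_from_camera"].round(4))
E
```

```text
{'time_s': 0.0, 'joints': array([-1.38459546e+00,  4.80800629e-01,  1.59688702e+00, -1.91350014e-05,
        1.06509779e+00, -4.65964436e-02]), 'dq': array([-0.00110167,  0.00086489, -0.00024447,  0.00074243, -0.00118117,
       -0.00198475]), 'joint_torque': array([-7.60345225e-03, -9.50666213e+01, -4.30187273e+01, -5.30151938e-04,
        1.21930515e-02,  2.27991654e-05]), 'tool_pos': array([ 149.88938618, -632.02665937,  210.48775631]), 'tcp_rot': array([-3.14040038e+00, -3.88488660e-05,  2.32806563e-01]), 'ft_force': array([-0.47978372,  0.09541861, -0.07880297]), 'moment': array([-0.01686949,  0.01181831, -0.0578057 ]), 'grasp_force': 0.0, 'grip_width': 85.29294324170749} 17.0
scene [[404.7512451    0.         320.89170341]
 [  0.         404.7512451  201.1854021 ]
 [  0.           0.           1.        ]] [[ 4.6780000e-01  6.7810000e-01 -5.6690000e-01  1.2330356e+03]
 [ 8.8380000e-01 -3.6270000e-01  2.9550000e-01 -4.3895370e+02]
 [-5.3000000e-03 -6.3920000e-01 -7.6900000e-01  8.4380920e+02]
 [ 0.0000000e+00  0.0000000e+00  0.0000000e+00  1.0000000e+00]]
top [[389.01312524   0.         322.08339726]
 [  0.         389.01312524 194.39950585]
 [  0.           0.           1.        ]] [[ 1.4300000e-02 -9.8730000e-01  1.5790000e-01  4.7964450e+02]
 [-9.9990000e-01 -1.2800000e-02  1.0700000e-02 -1.2588710e+02]
 [-8.5000000e-03 -1.5810000e-01 -9.8740000e-01  1.0050556e+03]
 [ 0.0000000e+00  0.0000000e+00  0.0000000e+00  1.0000000e+00]]
```

View pics/scene0.png

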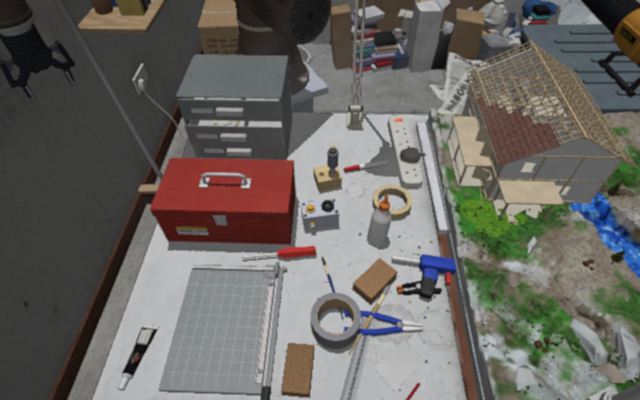

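View pics/top0.png

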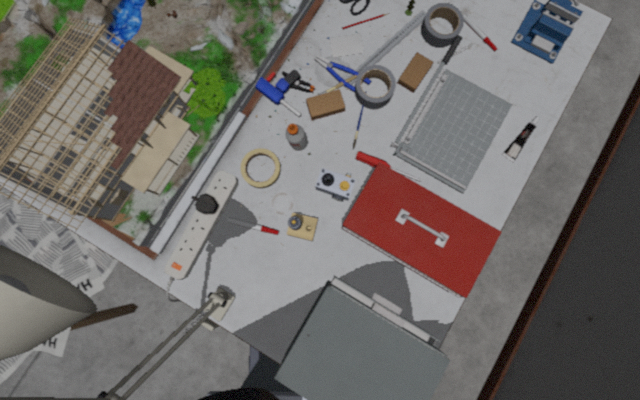

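The scene view shows the tube in the rack near (333,158), with the manifold at (320,212). In the top view the tube is near (296,219) and the collar near (328,179). I'll enlarge both for pixel picks.

```bash
cat > h.py <<'E'
import numpy as np,cv2,pickle
def ray(d,u,v):
    M=np.array(d["world_from_camera"]);K=np.array(d["mtx"])
    r=M[:3,:3]@np.linalg.solve(K,[u,v,1.]); return M[:3,3],r
def onz(d,u,v,z):
    o,r=ray(d,u,v); return (o+r*(z-o[2])/r[2]).round(1)
def tri(*ps):
    A=np.zeros((3,3));b=np.zeros(3)
    for d,u,v in ps:
        o,r=ray(d,u,v);r=r/np.linalg.norm(r);P=np.eye(3)-np.outer(r,r);A+=P;b+=P@o
    return np.linalg.solve(A,b).round(1)
def proj(d,p):
    M=np.linalg.inv(np.array(d["world_from_camera"]));q=np.array(d["mtx"])@(M[:3,:3]@np.array(p)+M[:3,3]);return (q[:2]/q[2]).round(1)
E
python3 - <<'E'
from h import *
s=pickle.load(open("scene.pkl","rb"));t=pickle.load(open("top.pkl","rb"))
a=cv2.resize(s["color"][140:240,290:355],None,fx=6,fy=6,interpolation=cv2.INTER_CUBIC)
b=cv2.resize(t["color"][160:245,280:345],None,fx=6,fy=6,interpolation=cv2.INTER_CUBIC)
c=np.zeros((600,780,3),np.uint8);c[:600,:390]=a;c[:510,390:]=b
cv2.imwrite("pics/c1.png",c[:,:,::-1])
E
```

```text
(no output)
```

View pics/c1.png

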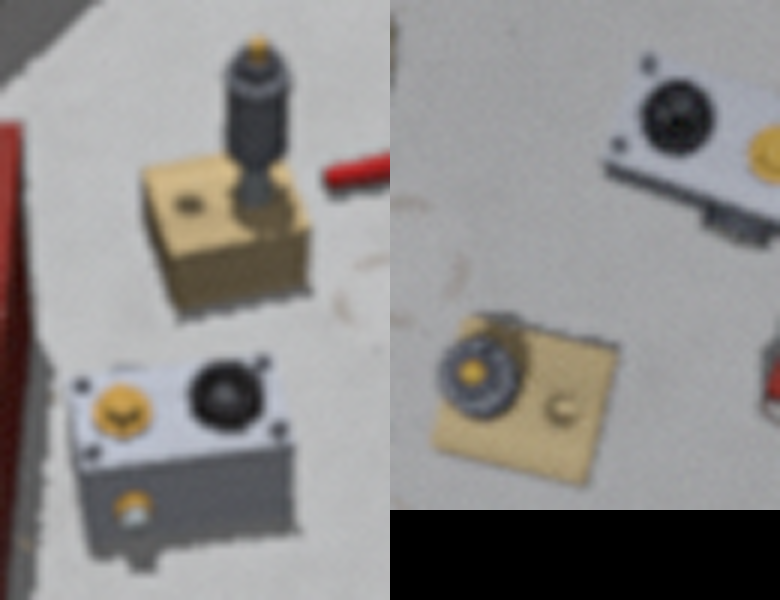

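The enlarged crop gives the stub tip at scene (332.9,146.8) and top (293.6,221.8). The collar is centred at scene (327.5,205.7) and top (327.5,179.2).

```bash
python3 - <<'E'
from h import *
s=pickle.load(open("scene.pkl","rb"));t=pickle.load(open("top.pkl","rb"))
print("stub",onz(t,293.6,221.8,132),onz(s,332.9,146.8,132),tri((t,293.6,221.8),(s,332.9,146.8)))
print("collar",onz(t,327.5,179.2,64),onz(s,327.5,205.7,64),tri((t,327.5,179.2),(s,327.5,205.7)))
print("plug",onz(t,280+(775-390)/6,160+152/6,64),onz(s,290+122/6,140+408/6,64))
print("glue",onz(t,294,131,150),"tape",onz(t,261,168,25), "red",onz(t,278,231,8),onz(t,360,158,8),onz(t,387,164,8))
from plant import telemetry
E
```

```text
stub [556.1 -53.3 132. ] [562. -53. 132.] [557.  -51.7 127.2]
collar [ 668.3 -128.5   64. ] [ 678.8 -131.7   64. ] [ 670.7 -128.    53. ]
plug [ 653.4 -169.7   64. ] [ 665.2 -172.6   64. ]
glue [762.4 -50.3 150. ] tape [703.4  43.5  25. ] red [542.8  -3.6   8. ] [ 737.5 -213.6    8. ] [ 722.1 -284.4    8. ]
```

Call:
play_rows(
  targets=[
    [0,0,0,0.0307,-0.0083,-0.011,1],
    [0,0,0,0.0307,-0.0083,-0.011,1],
    [0,0,0,0.0307,-0.0083,-0.011,1],
    [0,0,0,0.0307,-0.0083,-0.011,1],
    [0,0,0,0.0307,-0.0083,-0.011,1],
  ],
  force=60,
)

```text
time_s: 0.52
tool_pos: [290.8, -555.6, 266.3]
tcp_rot: [-3.141, 0.0, 0.232]
ft_force: [-0.5, -0.3, 0.8]
grip_width: 85.4
grasp_force: 0.0
```

Call:
play_rows(
  targets=[
    [0,0,0,0.0307,-0.0083,-0.011,1],
    [0,0,0,0.0307,-0.0083,-0.011,1],
    [0,0,0,0.0307,-0.0083,-0.011,1],
    [0,0,0,0.0307,-0.0083,-0.011,1],
    [0,0,0,0.0307,-0.0083,-0.011,1],
  ],
)

```text
time_s: 0.93
tool_pos: [430.7, -479.7, 321.4]
tcp_rot: [-3.141, 0.0, 0.233]
ft_force: [0.1, -0.7, -0.5]
grip_width: 84.8
grasp_force: 0.0
```

Call:
play_rows(
  targets=[
    [0,0,0,0.0186,-0.0322,0.005,1],
    [0,0,0,0.0186,-0.0322,0.005,1],
    [0,0,0,0.0186,-0.0322,0.005,1],
    [0,0,0,0.0186,-0.0322,0.005,1],
    [0,0,0,0.0186,-0.0322,0.005,1],
  ],
)

```text
time_s: 1.35
tool_pos: [482.9, -300.9, 295.6]
tcp_rot: [-3.141, 0.0, 0.233]
ft_force: [0.8, 0.6, -0.2]
grip_width: 85.4
grasp_force: 0.0
```

Call:
play_rows(
  targets=[
    [0,0,0,0.0186,-0.0322,0.005,1],
    [0,0,0,0.0186,-0.0322,0.005,1],
    [0,0,0,0.0186,-0.0322,0.005,1],
    [0,0,0,0.0186,-0.0322,0.005,1],
    [0,0,0,0.0186,-0.0322,0.005,1],
  ],
)

```text
time_s: 1.77
tool_pos: [536.2, -122.8, 270.7]
tcp_rot: [-3.141, 0.0, 0.233]
ft_force: [0.9, -0.9, 0.7]
grip_width: 85.5
grasp_force: 0.0
```

Call:
play_rows(
  targets=[
    [0,0,0,0.0186,-0.0322,0.005,1],
    [0,0,0,0.0186,-0.0322,0.005,1],
    [0,0,0,0,0,0,1],
  ],
)

```text
time_s: 2.02
tool_pos: [558.2, -47.8, 260.0]
tcp_rot: [-3.139, 0.001, 0.236]
ft_force: [-0.7, -0.5, 0.1]
grip_width: 85.2
grasp_force: 0.0
```

```bash
python3 - <<'E'
from plant import telemetry, eyes
import cv2,pickle
from h import *
d=eyes.get_image("wrist"); pickle.dump(d,open("w1.pkl","wb"))
cv2.imwrite("pics/w1.png",d["color"][:,:,::-1]); print(d["mtx"],d["world_from_camera"].round(4));print(telemetry.sense()["tool_pos"])
for p in [(558,-53,132),(558,-53,65),(672,-129,64)]: print(proj(d,p))
E
```

```text
[[300.45358518   0.         323.84487487]
 [  0.         300.45358518 199.20025427]
 [  0.           0.           1.        ]] [[ 2.343000e-01 -9.215000e-01 -3.096000e-01  6.392373e+02]
 [-9.722000e-01 -2.229000e-01 -7.230000e-02 -2.890540e+01]
 [-2.300000e-03  3.180000e-01 -9.481000e-01  4.221522e+02]
 [ 0.000000e+00  0.000000e+00  0.000000e+00  1.000000e+00]]
[557.69712138 -50.23537599 260.27561768]
[328.9 187.2]
[328.1 171.8]
[418.3  90.5]
```

View pics/w1.png

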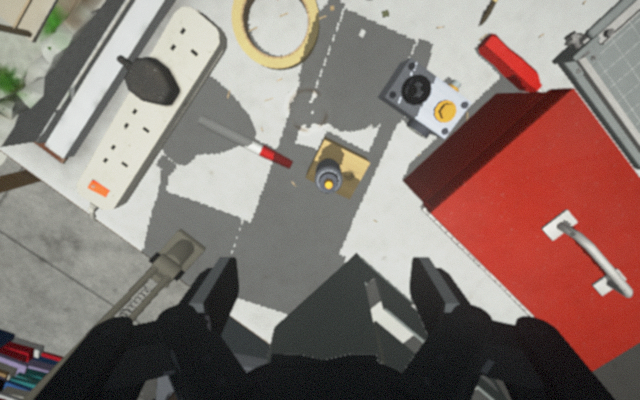

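The wrist view shows the stub at (329,184), the collar mouth at (416,90), the plug at (445,110), and a marker or screwdriver at (245,142).

```bash
cat >> h.py <<'E'
def blob(d,kind,u0,v0,r):
    im=d["color"];h=cv2.cvtColor(im,cv2.COLOR_RGB2HSV)
    m=((h[:,:,0]>14)&(h[:,:,0]<32)&(h[:,:,1]>130)&(h[:,:,2]>110)) if kind=="brass" else h[:,:,2]<75
    k=np.zeros(m.shape,np.uint8);cv2.circle(k,(int(u0),int(v0)),r,1,-1)
    n,l,st,ce=cv2.connectedComponentsWithStats((m&(k>0)).astype(np.uint8))
    i=1+st[1:,4].argmax();return ce[i].round(2),st[i]
E
python3 - <<'E'
from h import *
d=pickle.load(open("w1.pkl","rb"));t=pickle.load(open("top.pkl","rb"));s=pickle.load(open("scene.pkl","rb"))
a=blob(d,"brass",329,184,9);b=blob(d,"dark",416,90,18);c=blob(d,"brass",445,110,16);print(a,b,c)
print(onz(d,*a[0],132),onz(d,*b[0],64),onz(d,*c[0],64))
print(tri((t,293.6,221.8),(s,332.9,146.8),(d,*a[0])),tri((t,327.5,179.2),(s,327.5,205.7),(d,*b[0])))
E
```

```text
(array([328.27, 183.95]), array([325, 180,   8,   9,  55], dtype=int32)) (array([415.34,  89.23]), array([402,  75,  28,  30, 614], dtype=int32)) (array([444.61, 110.82]), array([435, 101,  20,  21, 331], dtype=int32))
[561.2 -51.6 132. ] [ 672.5 -125.3   64. ] [ 658.3 -165.5   64. ]
[558.1 -51.9 127.1] [ 671.9 -128.1   54. ]
```

Call:
play_rows(
  targets=[
    [0,0,0,0.002,0.002,0.03,1],
    [0,0,0,0,0,0.03,1],
    [0,0,0,0,0,0.03,1],
    [0,0,0,0,0,0.03,1],
    [0,0,0,0,0,0.02,1],
  ],
)

```text
time_s: 2.48
tool_pos: [558.6, -55.6, 118.6]
tcp_rot: [-3.141, 0.002, 0.232]
ft_force: [0.0, 0.4, 1.3]
grip_width: 85.2
grasp_force: 0.0
```

Call:
play_rows(
  targets=[
    [0,0,0,0,0,0.02,1],
    [0,0,0,0,0,0.012,1],
    [0,0,0,0,0,0,1],
  ],
)

```text
time_s: 2.73
tool_pos: [558.0, -55.5, 86.6]
tcp_rot: [-3.14, 0.004, 0.232]
ft_force: [-0.9, -0.0, -0.4]
grip_width: 85.4
grasp_force: 0.0
```

```bash
python3 - <<'E'
from plant import telemetry, eyes
from h import *
d=eyes.get_image("wrist"); pickle.dump(d,open("w2.pkl","wb"))
cv2.imwrite("pics/w2.png",d["color"][:,:,::-1]);print(telemetry.sense()["tool_pos"],telemetry.sense()["ft_force"])
p=telemetry.sense()["tool_pos"]
print(proj(d,[p[0],p[1],132]))
E
```

```text
[558.87621018 -55.49168871  88.06214619] [-0.01951833  0.80429822  0.32369428]
[323.7 289.5]
```

View pics/w2.png

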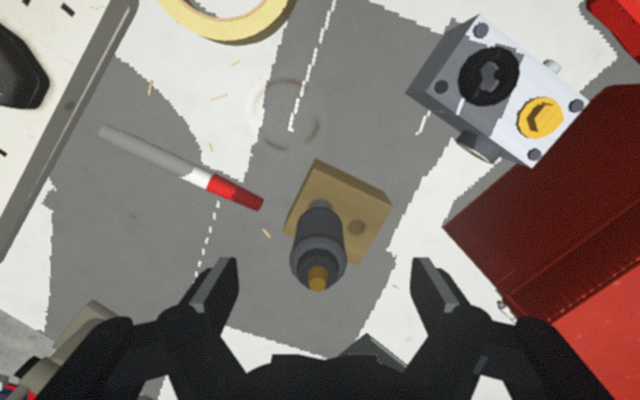

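The close wrist view shows the stub at (317,278), about 7 px left of and 11 px ahead of the TCP axis. The red marker lies at (180,170), well clear.

```bash
python3 - <<'E'
from h import *
d=pickle.load(open("w2.pkl","rb"))
a=blob(d,"brass",317,278,14);print(a,onz(d,*a[0],132)-onz(d,323.7,289.5,132),onz(d,*a[0],132))
b=blob(d,"dark",488,76,32);c=blob(d,"brass",541,118,30);print(b,c,onz(d,*b[0],64),onz(d,*c[0],64))
E
```

```text
(array([316.81, 283.26]), array([309, 276,  16,  15, 182], dtype=int32)) [2.6 3.8 0. ] [561.4 -51.7 132. ]
(array([487.9 ,  76.11]), array([ 458,   47,   61,   59, 2402], dtype=int32)) (array([539.88, 117.49]), array([ 518,   98,   45,   40, 1233], dtype=int32)) [ 672.2 -124.5   64. ] [ 658.1 -163.6   64. ]
```

Call:
play_rows(
  targets=[
    [0,0,0,0.0034,-0.0031,0,1],
    [0,0,0,0,0,0,0],
    [0,0,0,0,0,0,-0.5],
    [0,0,0,0,0,0,-1],
    [0,0,0,0,0,0,-1],
  ],
  force=100,
)

```text
time_s: 3.2
tool_pos: [562.9, -51.1, 89.7]
tcp_rot: [3.141, -0.001, 0.233]
ft_force: [-0.1, 0.2, 0.2]
grip_width: 39.0
grasp_force: 0.0
```

Call:
play_rows(
  targets=[
    [0,0,0,0,0,0,-1],
    [0,0,0,0,0,0,-1],
    [0,0,0,0,0,0,-1],
    [0,0,0,0,0,0,-1],
    [0,0,0,0,0,0,-1],
  ],
)

```text
time_s: 3.62
tool_pos: [563.5, -51.2, 90.1]
tcp_rot: [3.141, -0.002, 0.233]
ft_force: [-1.0, 1.1, 12.7]
grip_width: 23.2
grasp_force: 97.8
```

```bash
python3 - <<'E'
from plant import telemetry, eyes
from h import *
o=[]
for n,(u,v,w) in {"wrist":(320,270,110),"scene":(333,165,55)}.items():
    d=eyes.get_image(n); pickle.dump(d,open(n+"3.pkl","wb"))
    o.append(cv2.resize(d["color"][v-w:v+w,u-w:u+w],(390,390),interpolation=cv2.INTER_CUBIC))
cv2.imwrite("pics/c3.png",np.hstack(o)[:,:,::-1]);q=telemetry.sense();print(q["tool_pos"],q["ft_force"],q["moment"],q["grip_width"])
E
```

```text
[563.56184752 -51.19642239  90.16860083] [-0.77460349 -1.05447946 12.87440444] [ 0.06496601  0.14419366 -0.03049871] 22.771370522476744
```

View pics/c3.png

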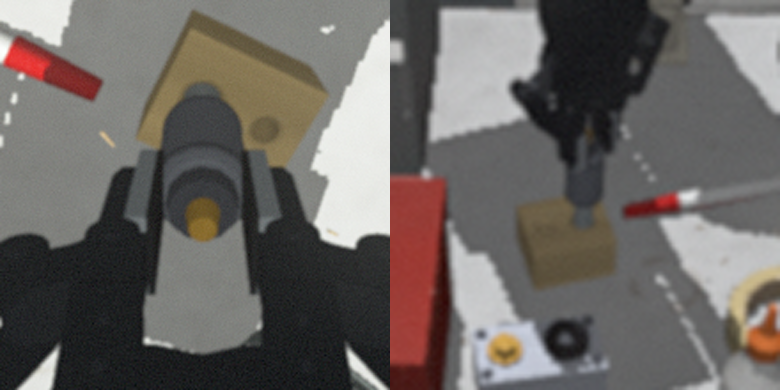

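```bash
python3 - <<'E'
from h import *
d=pickle.load(open("wrist3.pkl","rb"))
f=lambda p:((proj(d,p)-np.array([210,160]))*390/220).round(0)
c,s=np.cos(.233),np.sin(.233)
for z in (40,65,73,90,105,116,123,132):
    print(z,f((563.5,-51.2,z)),[f((563.5+s*w,-51.2-c*w,z)) for w in(-15,-11.5,11.5,15)],"x+11",f((563.5+11*c,-51.2+11*s,z)))
a=blob(d,"brass",325,280,20);print(a,onz(d,*a[0],132),onz(d,*a[0],120))
E
```

```text
40 [201.  96.] [array([166.,  96.]), array([174.,  96.]), array([228.,  96.]), array([236.,  96.])] x+11 [201.  72.]
65 [201. 120.] [array([162., 120.]), array([171., 120.]), array([231., 120.]), array([240., 120.])] x+11 [201.  93.]
73 [201. 129.] [array([161., 129.]), array([170., 129.]), array([232., 129.]), array([242., 129.])] x+11 [201. 101.]
90 [201. 150.] [array([157., 150.]), array([167., 150.]), array([235., 150.]), array([246., 150.])] x+11 [201. 120.]
105 [201. 172.] [array([153., 172.]), array([164., 172.]), array([238., 172.]), array([249., 172.])] x+11 [201. 140.]
116 [201. 191.] [array([150., 191.]), array([162., 191.]), array([241., 191.]), array([252., 191.])] x+11 [201. 157.]
123 [201. 204.] [array([147., 204.]), array([160., 204.]), array([242., 204.]), array([255., 204.])] x+11 [201. 169.]
132 [201. 223.] [array([144., 223.]), array([158., 223.]), array([245., 223.]), array([258., 223.])] x+11 [201. 187.]
(array([323.97, 288.3 ]), array([317, 282,  15,  14, 168], dtype=int32)) [562.3 -51.7 132. ] [554.2 -53.7 120. ]
```

The picture shows the pads on the narrow dark cap (width reads 23 mm) instead of the grey body. The fingertips sit about 40 mm higher than the nose length suggested. I'll open, go lower and look again.

Call:
play_rows(
  targets=[
    [0,0,0,0,0,0,0.6],
    [0,0,0,0,0,0,0.6],
    [0,0,0,0,0,0,0.6],
    [0,0,0,0,0,0.0,0.6],
    [0,0,0,0,0,0.01,0.6],
  ],
)

```text
time_s: 4.13
tool_pos: [563.6, -51.2, 80.1]
tcp_rot: [3.141, -0.002, 0.233]
ft_force: [0.8, 1.0, -0.2]
grip_width: 68.2
grasp_force: 0.0
```

Call:
play_rows(
  targets=[
    [0,0,0,0,0,0.01,0.6],
    [0,0,0,0,0,0.008,0.6],
    [0,0,0,0,0,0.007,0.6],
    [0,0,0,0,0,0,0.6],
  ],
)

```text
time_s: 4.47
tool_pos: [561.4, -50.9, 52.1]
tcp_rot: [-3.141, 0.003, 0.233]
ft_force: [-0.7, 0.6, -1.2]
grip_width: 68.3
grasp_force: 0.0
```

```bash
python3 - <<'E'
from plant import telemetry, eyes
from h import *
o=[]
for n,(u,v,w) in {"wrist":(320,270,110),"scene":(333,165,40)}.items():
    d=eyes.get_image(n); pickle.dump(d,open(n+"4.pkl","wb"))
    o.append(cv2.resize(d["color"][v-w:v+w,u-w:u+w],(390,390),interpolation=cv2.INTER_CUBIC))
cv2.imwrite("pics/c4.png",np.hstack(o)[:,:,::-1]);q=telemetry.sense();print(q["tool_pos"],q["ft_force"],q["moment"],q["grip_width"])
E
```

```text
[562.20132321 -51.02836884  53.50271856] [-0.11613819  0.41270431  0.35721023] [-0.00421701 -0.00569607 -0.01884998] 68.15011983848834
```

View pics/c4.png

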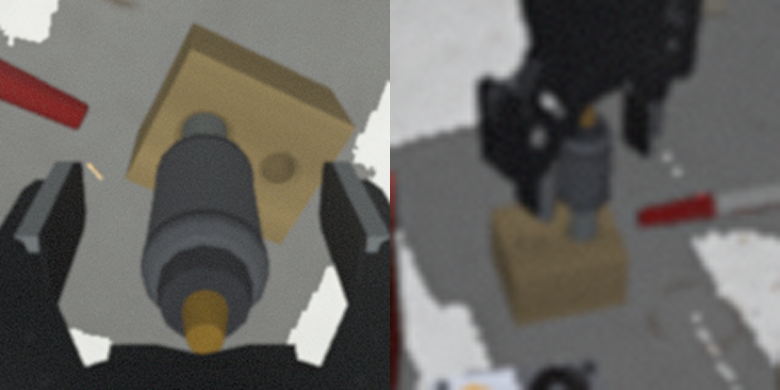

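Now the pads flank the grey body, with their tips in its lower half. The stub at (205,335) is clear of the gripper's body. Closing.

Call:
play_rows(
  targets=[
    [0,0,0,0,0,0,0],
    [0,0,0,0,0,0,-0.5],
    [0,0,0,0,0,0,-1],
    [0,0,0,0,0,0,-1],
    [0,0,0,0,0,0,-1],
  ],
  force=100,
)

```text
time_s: 4.98
tool_pos: [563.0, -51.2, 54.8]
tcp_rot: [3.141, -0.001, 0.233]
ft_force: [-1.9, -0.3, 6.7]
grip_width: 28.4
grasp_force: 97.9
```

Call:
play_rows(
  targets=[
    [0,0,0,0,0,0,-1],
    [0,0,0,0,0,0,-1],
    [0,0,0,0,0,0,-1],
  ],
)

```text
time_s: 5.23
tool_pos: [563.0, -51.2, 54.8]
tcp_rot: [3.141, -0.001, 0.233]
ft_force: [-0.5, -0.3, 6.5]
grip_width: 27.9
grasp_force: 97.9
```

Call:
play_rows(
  targets=[
    [0,0,0,0,0,-0.005,-1],
    [0,0,0,0,0,-0.015,-1],
    [0,0,0,0,0,-0.02,-1],
    [0,0,0,0,0,-0.02,-1],
    [0,0,0,0,0,-0.02,-1],
  ],
)

```text
time_s: 5.65
tool_pos: [562.4, -51.0, 135.3]
tcp_rot: [-3.142, 0.0, 0.233]
ft_force: [0.3, -0.2, -0.4]
grip_width: 28.2
grasp_force: 98.4
```

Call:
play_rows(
  targets=[
    [0,0,0,0,0,-0.01,-1],
    [0,0,0,0,0,0,-1],
  ],
)

```text
time_s: 5.82
tool_pos: [564.0, -51.3, 146.5]
tcp_rot: [3.14, -0.004, 0.233]
ft_force: [0.3, -1.0, -1.1]
grip_width: 28.3
grasp_force: 98.4
```

```bash
python3 - <<'E'
from plant import telemetry, eyes
from h import *
o=[]
for n,(u,v,w) in {"wrist":(340,200,195),"scene":(330,175,60)}.items():
    d=eyes.get_image(n); pickle.dump(d,open(n+"5.pkl","wb"))
    o.append(cv2.resize(d["color"][v-w:v+w,u-w:u+w],(390,390),interpolation=cv2.INTER_CUBIC))
cv2.imwrite("pics/c5.png",np.hstack(o)[:,:,::-1]);q=telemetry.sense();print(q["tool_pos"],q["tcp_rot"],q["ft_force"],q["moment"],q["grip_width"])
E
```

```text
[562.44677773 -51.03789345 143.88682306] [ 3.14152734e+00 -2.28674130e-04  2.32825238e-01] [ 0.14759246 -0.36942336 -1.61363624] [-0.0406088  -0.01275629 -0.03938581] 28.006693737994397
```

View pics/c5.png

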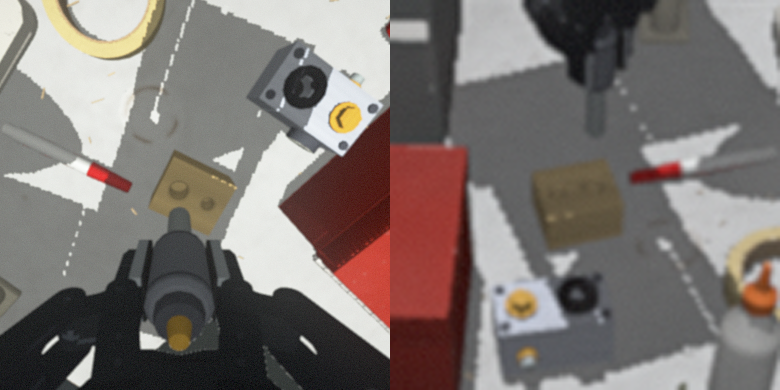

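The tube is held upright in the jaws, with the foot clear of the rack at wrist crop (178,215). The collar is at crop (305,87). Moving over the port.

Call:
play_rows(
  targets=[
    [0,0,0,0.0182,0.0195,0,-1],
    [0,0,0,0.0182,0.0195,0,-1],
    [0,0,0,0.0182,0.0195,0,-1],
    [0,0,0,0.0182,0.0195,0,-1],
    [0,0,0,0.0182,0.0195,0,-1],
  ],
)

```text
time_s: 6.33
tool_pos: [673.7, -125.6, 142.3]
tcp_rot: [-3.141, 0.002, 0.233]
ft_force: [0.0, 0.4, -1.4]
grip_width: 28.1
grasp_force: 98.5
```

Call:
play_rows(
  targets=[
    [0,0,0,0,0,0.01,-1],
    [0,0,0,0,0,0.01,-1],
    [0,0,0,0,0,0,-1],
    [0,0,0,0,0,0,-1],
  ],
)

```text
time_s: 6.67
tool_pos: [671.7, -124.6, 122.4]
tcp_rot: [-3.14, 0.003, 0.232]
ft_force: [0.5, 0.5, -0.8]
grip_width: 28.1
grasp_force: 98.6
```

```bash
python3 - <<'E'
from plant import telemetry, eyes
from h import *
o=[]
for n,(u,v,w) in {"wrist":(330,220,60),"scene":(325,200,30)}.items():
    d=eyes.get_image(n); pickle.dump(d,open(n+"6.pkl","wb"))
    o.append(cv2.resize(d["color"][v-w:v+w,u-w:u+w],(390,390),interpolation=cv2.INTER_CUBIC))
    q=telemetry.sense();p=q["tool_pos"]
    print(n,[proj(d,(p[0],p[1],z)) for z in (64,79)])
cv2.imwrite("pics/c6.png",np.hstack(o)[:,:,::-1]);print(p,q["ft_force"],q["grip_width"])
E
```

```text
wrist [array([323.9, 209.4]), array([323.8, 216.6])]
scene [array([328.9, 203. ]), array([329. , 199.2])]
[ 672.92621649 -124.41191729  123.85979349] [-0.46986738  0.073462   -0.67423279] 28.085331408088905
```

View pics/c6.png

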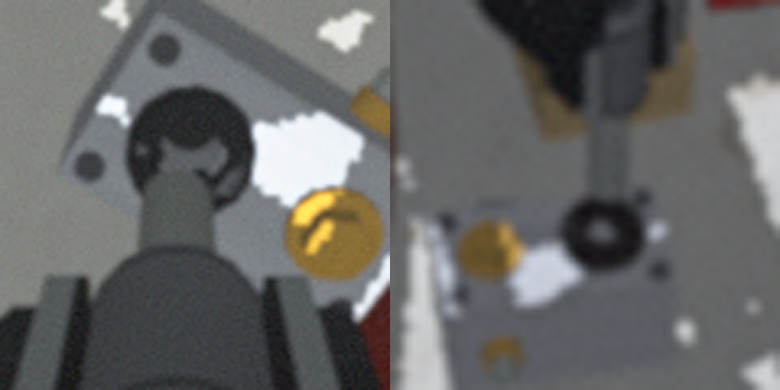

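The wrist crop shows the spigot axis at u 178 and the collar centre at (190,150). The scene crop has the spigot at u 607 and the collar at (603,235). The tube needs about +2.8 mm in tool y and about +3.5 mm in tool x. I'll correct, go lower and measure again.

Call:
play_rows(
  targets=[
    [0,0,0,0.0035,0.0028,0.004,-1],
    [0,0,0,0,0,0.004,-1],
    [0,0,0,0,0,0,-1],
    [0,0,0,0,0,0,-1],
  ],
)

```text
time_s: 7.1
tool_pos: [677.5, -126.5, 115.7]
tcp_rot: [-3.141, 0.001, 0.233]
ft_force: [0.1, 0.3, -1.5]
grip_width: 28.2
grasp_force: 98.6
```

```bash
python3 - <<'E'
from plant import telemetry, eyes
from h import *
o=[]
for n,(u,v,w) in {"wrist":(327,205,40),"scene":(328,200,22)}.items():
    d=eyes.get_image(n); pickle.dump(d,open(n+"7.pkl","wb"))
    o.append(cv2.resize(d["color"][v-w:v+w,u-w:u+w],(400,400),interpolation=cv2.INTER_CUBIC))
    q=telemetry.sense();p=q["tool_pos"]
    print(n,[proj(d,(p[0],p[1],z)) for z in (64,71)])
im=np.hstack(o)
for i in range(0,800,50): cv2.line(im,(i,0),(i,5),(255,0,0),1)
for i in range(0,400,50): cv2.line(im,(0,i),(5,i),(255,0,0),1)
cv2.imwrite("pics/c7.png",im[:,:,::-1]);print(p,q["ft_force"],q["grip_width"])
E
```

```text
wrist [array([323.7, 213.3]), array([323.7, 216.8])]
scene [array([329.1, 204.6]), array([329.1, 202.8])]
[ 677.63576359 -126.60540108  116.02295423] [-0.53002893 -0.42869875 -1.25748331] 28.05961100025258
```

View pics/c7.png

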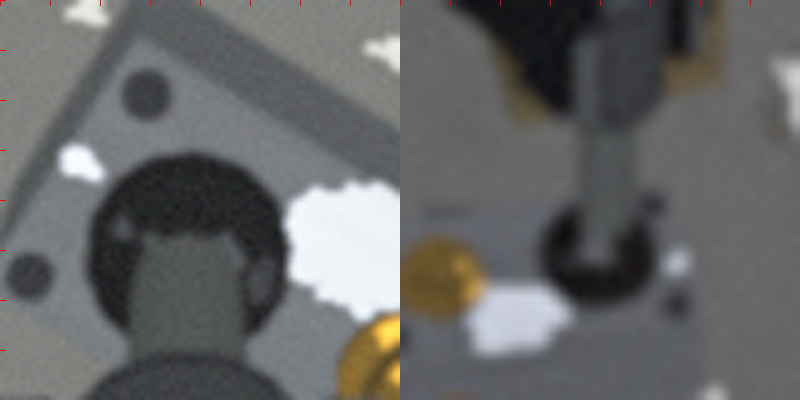

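The close wrist crop shows the collar (u 88–288) and the spigot tip (axis u 189, tip edge v 233) aligned in tool y. In the scene crop the spigot (u ~607) and collar (u ~599) are slightly apart. I'll get finer numbers from intensity profiles.

```bash
python3 - <<'E'
from h import *
d=pickle.load(open("scene7.pkl","rb"));g=cv2.GaussianBlur(cv2.cvtColor(d["color"],cv2.COLOR_RGB2GRAY),(1,1),0)
print("scene u314..344");[print(v,g[v,314:345]) for v in range(190,214)]
e=pickle.load(open("wrist7.pkl","rb"));g=cv2.cvtColor(e["color"],cv2.COLOR_RGB2GRAY)
print("wrist col 318..332 mean"); print([(v,int(g[v,320:330].mean())) for v in range(190,236)])
print("row210-214",g[210:214,296:352].mean(0).astype(int))
print("row 222-226",g[222:226,296:352].mean(0).astype(int))
print("row 231-233",g[231:233,296:352].mean(0).astype(int))
E
```

```text
scene u314..344
190 [102 103 103  96  88  86  84  78  65  53  54  67  77  69  58  52  58  58
  63  78  95 105 105 104 101 103 103 102 105 103 101]
191 [101 102 104 101  96  93  95  95  91  83  83  78  72  71  60  56  58  66
  79  93 102 106 105 102 102 103 102 103 105 103 102]
192 [ 98 100 102 102 101 100 100 104 104 102  99  85  72  71  70  68  69  79
  93 103 107 104 103 103 104 102 101 102 104 103 102]
193 [ 99 100  99 103 102 103 105 104 105 105 103  89  79  79  83  81  80  84
  97 102 105 103 105 104 103 102 102 102 102 101 102]
194 [101  99 101 102 104 102 104 103 103 105  99  91  80  77  85  82  83  85
  97 103 104 104 104 104 101 104 105 104 102 103 104]
195 [102 100 100 104 103 104 104 103 104 102 102  90  78  80  84  84  82  86
  97 105 104 105 103 103 104 105 104 104 103 101 102]
196 [102 102 103 102 105 103 102 103 104 104 101  90  79  80  82  84  80  84
  96 105 105 103 103 105 103 104 104 105 104 104 103]
197 [102 102 103 104 103 104 102 105 103 102 101  90  80  80  83  84  80  84
  96 104 101 105 105 105 104 104 105 103 104 105 103]
198 [104 104 104 104 104 103 105 103
[... 2617 characters left out ...]
23 123 124 123 126 119  93  58  38  36  42  50  62  69  65  55
  47  54  64  66  61  53  53  59  62  65  67  64  60  60  55  57  60  66
  70  61  47  42  36  39  38  38  35  35  37  78 154 221 244 245 244 244
 244 244]
row 222-226 [102 118 128 128 129 129 129 128 119  95  62  37  33  33  35  36  45  62
  75  79  80  80  82  83  84  84  86  85  86  85  86  84  85  83  83  82
  82  81  73  59  53  65  70  65  59  50  53  72 101 121 128 132 134 154
 192 215]
row 231-233 [130 128 127 126 124 125 125 124 125 125 125 128 127 122 112  93  78  74
  78  82  81  80  85  85  86  84  86  87  87  85  86  85  86  84  83  85
  82  81  78  71  67  79  95 110 120 125 125 126 124 124 122 124 126 124
 125 128]
```

Both views agree the tube is about 2.8 mm too far in +tool x and fine in tool y. I'll correct and descend into the mouth.

Call:
play_rows(
  targets=[
    [0,0,0,-0.0028,0.0002,0,-1],
    [0,0,0,0,0,0.002,-1],
    [0,0,0,0,0,0.002,-1],
    [0,0,0,0,0,0.002,-1],
    [0,0,0,0,0,0,-1],
  ],
)

```text
time_s: 7.62
tool_pos: [674.7, -127.7, 109.6]
tcp_rot: [-3.141, 0.0, 0.233]
ft_force: [0.2, -0.7, -1.7]
grip_width: 28.0
grasp_force: 98.6
```

Call:
play_rows(
  targets=[
    [0,0,0,0,0,0.001,-1],
    [0,0,0,0,0,0.001,-1],
    [0,0,0,0,0,0.001,-1],
    [0,0,0,0,0,0,-1],
  ],
)

```text
time_s: 7.95
tool_pos: [674.9, -127.7, 106.9]
tcp_rot: [-3.141, 0.0, 0.233]
ft_force: [0.3, 0.7, -1.8]
grip_width: 28.1
grasp_force: 98.6
```

Call:
play_rows(
  targets=[
    [0,0,0,0,0,0.001,-1],
    [0,0,0,0,0,0.001,-1],
    [0,0,0,0,0,0,-1],
  ],
)

```text
time_s: 8.2
tool_pos: [674.9, -127.7, 104.9]
tcp_rot: [-3.142, 0.0, 0.233]
ft_force: [0.9, -1.0, -0.8]
grip_width: 27.8
grasp_force: 98.6
```

Call:
play_rows(
  targets=[
    [0,0,0,0,0,0.001,-1],
    [0,0,0,0,0,0.001,-1],
    [0,0,0,0,0,0,-1],
  ],
)

```text
time_s: 8.45
tool_pos: [674.9, -127.7, 102.9]
tcp_rot: [-3.141, 0.0, 0.233]
ft_force: [0.1, -1.2, -0.7]
grip_width: 28.5
grasp_force: 98.6
```

Call:
play_rows(
  targets=[
    [0,0,0,0,0,0.001,-1],
    [0,0,0,0,0,0.001,-1],
    [0,0,0,0,0,0,-1],
  ],
)

```text
time_s: 8.7
tool_pos: [674.9, -127.7, 100.8]
tcp_rot: [-3.141, 0.0, 0.233]
ft_force: [-0.6, -0.1, -1.5]
grip_width: 28.4
grasp_force: 98.6
```

Call:
play_rows(
  targets=[
    [0,0,0,0,0,0.001,-1],
    [0,0,0,0,0,0.001,-1],
    [0,0,0,0,0,0,-1],
  ],
)

```text
time_s: 8.95
tool_pos: [674.9, -127.7, 98.9]
tcp_rot: [-3.142, 0.0, 0.233]
ft_force: [0.6, -0.4, -0.6]
grip_width: 28.1
grasp_force: 98.6
```

Call:
play_rows(
  targets=[
    [0,0,0,0,0,0.001,-1],
    [0,0,0,0,0,0.001,-1],
    [0,0,0,0,0,0,-1],
  ],
)

```text
time_s: 9.2
tool_pos: [674.9, -127.7, 96.9]
tcp_rot: [-3.141, 0.0, 0.233]
ft_force: [-0.2, 1.2, -2.1]
grip_width: 28.4
grasp_force: 98.6
```

Call:
play_rows(
  targets=[
    [0,0,0,0,0,0.001,-1],
    [0,0,0,0,0,0,-1],
  ],
)

```text
time_s: 9.37
tool_pos: [674.9, -127.7, 95.9]
tcp_rot: [-3.142, 0.0, 0.233]
ft_force: [0.6, 0.7, -1.5]
grip_width: 28.1
grasp_force: 98.6
```

Call:
play_rows(
  targets=[
    [0,0,0,0,0,0.001,-1],
    [0,0,0,0,0,0,-1],
  ],
)

```text
time_s: 9.53
tool_pos: [674.9, -127.7, 94.9]
tcp_rot: [-3.141, 0.0, 0.233]
ft_force: [-0.4, 0.2, -1.7]
grip_width: 27.9
grasp_force: 98.6
```

Call:
play_rows(
  targets=[
    [0,0,0,0,0,0.001,-1],
    [0,0,0,0,0,0,-1],
  ],
)

```text
time_s: 9.7
tool_pos: [674.9, -127.6, 94.0]
tcp_rot: [-3.141, 0.0, 0.233]
ft_force: [-0.7, 1.1, -0.7]
grip_width: 28.1
grasp_force: 98.7
```

Call:
play_rows(
  targets=[
    [0,0,0,0,0,0.001,-1],
    [0,0,0,0,0,0,-1],
  ],
)

```text
time_s: 9.87
tool_pos: [674.9, -127.6, 93.1]
tcp_rot: [-3.141, 0.0, 0.233]
ft_force: [0.1, 1.4, -0.0]
grip_width: 28.0
grasp_force: 98.9
```

Call:
play_rows(
  targets=[
    [0,0,0,0,0,0.001,-1],
    [0,0,0,0,0,0,-1],
  ],
)

```text
time_s: 10.03
tool_pos: [675.1, -127.7, 92.1]
tcp_rot: [3.142, -0.0, 0.233]
ft_force: [-1.3, 2.2, 2.1]
grip_width: 28.1
grasp_force: 99.1
```

Call:
play_rows(
  targets=[
    [0,0,0,0,0,0.001,-1],
    [0,0,0,0,0,0,-1],
  ],
)

```text
time_s: 10.2
tool_pos: [675.1, -127.8, 91.1]
tcp_rot: [3.141, -0.0, 0.233]
ft_force: [0.7, 0.7, 0.3]
grip_width: 27.7
grasp_force: 98.7
```

Call:
play_rows(
  targets=[
    [0,0,0,0,0,0.001,-1],
    [0,0,0,0,0,0,-1],
  ],
)

```text
time_s: 10.37
tool_pos: [675.1, -127.8, 90.0]
tcp_rot: [3.141, -0.0, 0.233]
ft_force: [0.2, -0.1, -1.4]
grip_width: 28.2
grasp_force: 98.8
```

Call:
play_rows(
  targets=[
    [0,0,0,0,0,0.001,-1],
    [0,0,0,0,0,0,-1],
  ],
)

```text
time_s: 10.53
tool_pos: [675.0, -127.8, 88.9]
tcp_rot: [3.142, 0.0, 0.233]
ft_force: [1.2, -0.5, -1.1]
grip_width: 28.3
grasp_force: 98.7
```

Call:
play_rows(
  targets=[
    [0,0,0,0,0,0.001,-1],
    [0,0,0,0,0,0,-1],
  ],
)

```text
time_s: 10.7
tool_pos: [674.9, -127.7, 87.9]
tcp_rot: [-3.142, 0.0, 0.233]
ft_force: [1.3, -0.4, -0.7]
grip_width: 28.3
grasp_force: 98.8
```

Call:
play_rows(
  targets=[
    [0,0,0,0,0,0.001,-1],
    [0,0,0,0,0,0,-1],
  ],
)

```text
time_s: 10.87
tool_pos: [674.9, -127.7, 86.9]
tcp_rot: [-3.142, 0.0, 0.233]
ft_force: [1.0, -0.2, -1.3]
grip_width: 28.1
grasp_force: 98.8
```

Call:
play_rows(
  targets=[
    [0,0,0,0,0,0.001,-1],
    [0,0,0,0,0,0,-1],
  ],
)

```text
time_s: 11.03
tool_pos: [674.9, -127.7, 85.8]
tcp_rot: [-3.141, 0.0, 0.233]
ft_force: [0.4, -0.5, -1.0]
grip_width: 28.0
grasp_force: 98.8
```

Call:
play_rows(
  targets=[
    [0,0,0,0,0,0.001,-1],
    [0,0,0,0,0,0,-1],
  ],
)

```text
time_s: 11.2
tool_pos: [674.9, -127.7, 84.9]
tcp_rot: [-3.141, 0.0, 0.233]
ft_force: [1.5, -0.5, -2.1]
grip_width: 28.0
grasp_force: 98.8
```

Call:
play_rows(
  targets=[
    [0,0,0,0,0,0.001,-1],
    [0,0,0,0,0,0,-1],
  ],
)

```text
time_s: 11.37
tool_pos: [674.9, -127.7, 83.9]
tcp_rot: [-3.142, 0.0, 0.233]
ft_force: [0.5, -0.7, -1.1]
grip_width: 28.2
grasp_force: 98.8
```

Call:
play_rows(
  targets=[
    [0,0,0,0,0,0.001,-1],
    [0,0,0,0,0,0,-1],
  ],
)

```text
time_s: 11.53
tool_pos: [674.9, -127.7, 82.9]
tcp_rot: [-3.142, 0.0, 0.233]
ft_force: [1.6, -0.4, -1.2]
grip_width: 27.9
grasp_force: 98.8
```

Call:
play_rows(
  targets=[
    [0,0,0,0,0,0.001,-1],
    [0,0,0,0,0,0,-1],
  ],
)

```text
time_s: 11.7
tool_pos: [674.9, -127.7, 81.9]
tcp_rot: [-3.142, 0.0, 0.233]
ft_force: [1.5, 0.1, -1.9]
grip_width: 27.9
grasp_force: 98.8
```

Call:
play_rows(
  targets=[
    [0,0,0,0,0,0.001,-1],
    [0,0,0,0,0,0,-1],
  ],
)

```text
time_s: 11.87
tool_pos: [674.9, -127.7, 80.9]
tcp_rot: [-3.142, 0.0, 0.233]
ft_force: [0.3, -1.1, -2.1]
grip_width: 28.0
grasp_force: 98.8
```

Call:
play_rows(
  targets=[
    [0,0,0,0,0,0.001,-1],
    [0,0,0,0,0,0,-1],
  ],
)

```text
time_s: 12.03
tool_pos: [674.9, -127.7, 79.9]
tcp_rot: [-3.142, 0.0, 0.233]
ft_force: [0.8, -0.5, -0.9]
grip_width: 28.2
grasp_force: 98.8
```

```bash
python3 - <<'E'
from plant import telemetry, eyes
from h import *
for n in ("scene","wrist"):
    d=eyes.get_image(n); pickle.dump(d,open(n+"8.pkl","wb"))
    g=cv2.cvtColor(d["color"],cv2.COLOR_RGB2GRAY)
    if n=="scene":
        print("u314..344");[print(v,g[v,314:345]) for v in range(188,214)]
    else:
        print([(v,int(g[v,318:328].mean())) for v in range(185,260)])
        for v in (205,215,225,235): print(v,g[v:v+2,290:360].mean(0).astype(int))
p=telemetry.sense()["tool_pos"];print(p,[proj(d,(p[0],p[1],z)) for z in (52,64,80,100)])
E
```

```text
u314..344
188 [ 21  23  23  20  25  27  22  22  22  26  19  20  31  57  69  70  65  61
  54  48  33  25  45  66  65  85 102 105 104 106 104]
189 [ 21  20  21  21  17  23  19  24  23  25  22  21  31  51  59  57  57  58
  57  46  36  26  49  66  72  89 101 104 106 105 104]
190 [ 39  20  20  24  24  27  19  25  25  21  20  29  34  47  54  56  58  60
  59  47  33  31  52  73  84  95 102 104 106 103 103]
191 [ 62  37  22  21  22  21  20  24  19  24  30  42  46  50  57  60  61  56
  59  49  32  31  54  78  94 101 103 102 104 104 105]
192 [ 86  63  39  23  16  19  20  26  23  28  48  66  64  59  59  62  62  61
  56  49  34  34  57  82  98 102 101 101 103 102 102]
193 [101  86  62  39  24  25  24  25  19  31  61  76  73  62  60  64  64  60
  58  55  50  53  72  90 100 104 106 102 105 105 102]
194 [100 100  89  61  39  22  19  18  22  34  64  77  72  60  57  60  62  57
  56  67  77  84  93 101 103 105 103 104 103 103 105]
195 [105 103 101  85  53  27  21  25  21  30  65  78  71  59  59  63  63  59
  58  71  93 101 105 105 103 104 105 105 103 105 101]
196 [103 102 105  96  70  41  22  22  21  
[... 3757 characters left out ...]
24 126 126 127 129 126 130 118  91  55  32  33  28  37  31  33
  39  36  28  31  35  37  47  56  63  77  85  84  84  87  87  85  86  88
  88  86  87  81  78  67  58  47  36  36  35  38  32  41  35  29  34  36
  31  38  65 101 122 130 133 129 130 127 128 130 128 128 128 128]
235 [ 60  75  99 123 131 129 129 129 122  91  62  35  29  34  36  33  34  33
  33  30  34  44  64  74  79  71  71  66  62  63  61  64  64  62  65  61
  62  64  63  66  65  69  69  75  77  72  56  40  32  35  35  33  35  29
  31  36  50  88 117 125 129 140 165 186 197 193 204 221 233 235]
[ 674.95378527 -127.74056061   79.8878082 ] [array([323.6, 226. ]), array([323.6, 233.4]), array([323.6, 244.8]), array([323.5, 262. ])]
```

Call:
play_rows(
  targets=[
    [0,0,0,0,0,0.001,-1],
  ],
)

```text
time_s: 12.22
tool_pos: [675.1, -127.7, 79.3]
tcp_rot: [3.142, -0.0, 0.233]
ft_force: [-0.1, 1.2, 6.9]
grip_width: 28.0
grasp_force: 99.2
```

Call:
play_rows(
  targets=[
    [0,0,0,0,0,0.001,-1],
  ],
)

```text
time_s: 12.3
tool_pos: [675.1, -127.7, 78.4]
tcp_rot: [3.141, -0.0, 0.233]
ft_force: [-0.9, -0.2, 7.4]
grip_width: 28.5
grasp_force: 99.3
```

Call:
play_rows(
  targets=[
    [0,0,0,0,0,0.001,-1],
  ],
)

```text
time_s: 12.38
tool_pos: [675.3, -127.7, 77.7]
tcp_rot: [3.141, -0.001, 0.233]
ft_force: [-1.9, 1.3, 17.8]
grip_width: 28.1
grasp_force: 100.5
```

Call:
play_rows(
  targets=[
    [0,0,0,0,0,0,-1],
  ],
)

```text
time_s: 12.47
tool_pos: [675.2, -127.7, 77.7]
tcp_rot: [3.141, -0.001, 0.233]
ft_force: [-1.4, 0.8, 8.8]
grip_width: 28.5
grasp_force: 100.1
```

Call:
play_rows(
  targets=[
    [0,0,0,0,0,0,-1],
  ],
)

```text
time_s: 12.55
tool_pos: [675.2, -127.7, 77.7]
tcp_rot: [3.141, -0.0, 0.233]
ft_force: [-1.5, -0.0, 8.7]
grip_width: 28.0
grasp_force: 100.1
```

Call:
play_rows(
  targets=[
    [0,0,0,0,0,0.0003,-1],
  ],
)

```text
time_s: 12.63
tool_pos: [675.3, -127.7, 77.6]
tcp_rot: [3.141, -0.001, 0.233]
ft_force: [-1.9, 1.1, 14.0]
grip_width: 27.9
grasp_force: 100.1
```

Call:
play_rows(
  targets=[
    [0,0,0,0,0,0,-1],
  ],
)

```text
time_s: 12.72
tool_pos: [675.3, -127.7, 77.6]
tcp_rot: [3.141, -0.001, 0.233]
ft_force: [-1.1, 0.1, 11.4]
grip_width: 27.9
grasp_force: 100.1
```

Call:
play_rows(
  targets=[
    [0,0,0,0,0,0.0003,-1],
    [0,0,0,0,0,0,-1],
  ],
)

```text
time_s: 12.88
tool_pos: [675.4, -127.7, 77.6]
tcp_rot: [3.141, -0.001, 0.233]
ft_force: [-2.9, 1.3, 13.6]
grip_width: 27.9
grasp_force: 100.4
```

Call:
play_rows(
  targets=[
    [0,0,0,0,0,0.0003,-1],
    [0,0,0,0,0,0,-1],
  ],
)

```text
time_s: 13.05
tool_pos: [675.4, -127.7, 77.4]
tcp_rot: [3.141, -0.001, 0.233]
ft_force: [-2.8, 1.2, 16.5]
grip_width: 28.3
grasp_force: 100.6
```

Call:
play_rows(
  targets=[
    [0,0,0,0,0,0.0002,-1],
    [0,0,0,0,0,0,-1],
  ],
)

```text
time_s: 13.22
tool_pos: [675.5, -127.7, 77.4]
tcp_rot: [3.141, -0.001, 0.233]
ft_force: [-3.6, 2.2, 17.8]
grip_width: 28.3
grasp_force: 100.8
```

Call:
play_rows(
  targets=[
    [0,0,0,0,0,0,-1],
    [0,0,0,0,0,0,-1],
    [0,0,0,0,0,0,-1],
    [0,0,0,0,0,0,-1],
    [0,0,0,0,0,0,-1],
  ],
)

```text
time_s: 13.63
tool_pos: [675.5, -127.7, 77.3]
tcp_rot: [3.141, -0.001, 0.233]
ft_force: [-2.8, 1.3, 17.7]
grip_width: 27.8
grasp_force: 100.8
```

Call:
play_rows(
  targets=[
    [0,0,0,0,0,0,0],
    [0,0,0,0,0,0,0],
    [0,0,0,0,0,0,0],
    [0,0,0,0,0,0,0],
    [0,0,0,0,0,0,0],
  ],
)

```text
time_s: 14.05
tool_pos: [674.8, -127.7, 75.7]
tcp_rot: [-3.141, 0.0, 0.233]
ft_force: [0.1, -0.2, -0.8]
grip_width: 42.4
grasp_force: 0.0
```

```bash
python3 - <<'E'
from plant import telemetry, eyes
from h import *
for n in ("wrist","scene"):
    d=eyes.get_image(n); pickle.dump(d,open(n+"9.pkl","wb"))
    g=cv2.cvtColor(d["color"],cv2.COLOR_RGB2GRAY)
    if n=="scene": print([(v,int(g[v,326:330].mean())) for v in range(185,214)])
    else:print([(v,int(g[v,318:328].mean())) for v in range(200,260)])
q=telemetry.sense();print(q["tool_pos"],q["ft_force"],q["grip_width"])
E
```

```text
[(200, 123), (201, 126), (202, 126), (203, 127), (204, 128), (205, 128), (206, 128), (207, 128), (208, 126), (209, 106), (210, 71), (211, 39), (212, 30), (213, 35), (214, 32), (215, 35), (216, 35), (217, 37), (218, 37), (219, 38), (220, 36), (221, 36), (222, 36), (223, 35), (224, 37), (225, 47), (226, 67), (227, 83), (228, 87), (229, 86), (230, 87), (231, 86), (232, 87), (233, 86), (234, 87), (235, 82), (236, 72), (237, 60), (238, 55), (239, 62), (240, 66), (241, 66), (242, 66), (243, 67), (244, 66), (245, 65), (246, 66), (247, 65), (248, 66), (249, 66), (250, 66), (251, 64), (252, 66), (253, 66), (254, 66), (255, 67), (256, 66), (257, 66), (258, 66), (259, 66)]
[(185, 33), (186, 42), (187, 62), (188, 72), (189, 66), (190, 56), (191, 60), (192, 63), (193, 63), (194, 62), (195, 62), (196, 62), (197, 63), (198, 63), (199, 62), (200, 59), (201, 64), (202, 77), (203, 82), (204, 85), (205, 82), (206, 70), (207, 39), (208, 25), (209, 25), (210, 30), (211, 57), (212, 86), (213, 98)]
[ 674.87881785 -127.70479617   75.81585328] [ 0.29378398 -0.237766    0.48946054] 42.65871254013882
```

```bash
python3 - <<'E'
from h import *
for n,dv in (("scene9",5.2),("wrist9",10.2)):
    d=pickle.load(open(n+".pkl","rb"));c=np.array([673,-127.,0]);o=np.array(d["world_from_camera"])[:3,3]-c;o[2]=0;o/=np.linalg.norm(o)
    for h in (10,14,20,25,30,35,42): print(n,55-h,(proj(d,c+o*9.25+[0,0,64])[1]-proj(d,c+o*15+[0,0,64+h])[1]).round(1),"obs",dv if n[0]=="s" else -dv)
E
```

```text
scene9 45 0.7 obs 5.2
scene9 41 1.8 obs 5.2
scene9 35 3.3 obs 5.2
scene9 30 4.6 obs 5.2
scene9 25 6.0 obs 5.2
scene9 20 7.3 obs 5.2
scene9 13 9.2 obs 5.2
wrist9 45 2.2 obs -10.2
wrist9 41 -0.6 obs -10.2
wrist9 35 -4.9 obs -10.2
wrist9 30 -8.7 obs -10.2
wrist9 25 -12.7 obs -10.2
wrist9 20 -17.0 obs -10.2
wrist9 13 -23.5 obs -10.2
```

Both views put the spigot about 28 mm deep, well past the seal, so the firm face at 18 N was the bottom. Retreating straight up.

Call:
play_rows(
  targets=[
    [0,0,0,0,0,0,0.5],
    [0,0,0,0,0,0,0.5],
    [0,0,0,0,0,-0.01,0.5],
    [0,0,0,0,0,-0.02,0.5],
    [0,0,0,0,0,-0.03,0.5],
  ],
)

```text
time_s: 14.57
tool_pos: [673.4, -127.4, 134.9]
tcp_rot: [-3.14, 0.004, 0.233]
ft_force: [0.5, -0.2, 0.2]
grip_width: 64.1
grasp_force: 0.0
```

Call:
play_rows(
  targets=[
    [0,0,0,0,0,-0.03,0.5],
    [0,0,0,0,0,-0.03,0.5],
    [0,0,0,0,0,-0.03,0.5],
    [0,0,0,0,0,0,0.5],
    [0,0,0,0,0,0,0.5],
  ],
)

```text
time_s: 14.98
tool_pos: [676.1, -128.0, 228.8]
tcp_rot: [3.14, -0.004, 0.233]
ft_force: [-0.8, -0.1, -0.4]
grip_width: 64.2
grasp_force: 0.0
```

```bash
python3 - <<'E'
from plant import telemetry, eyes
from h import *
d=eyes.get_image("scene");g=cv2.cvtColor(d["color"],cv2.COLOR_RGB2GRAY)
print([(v,int(g[v,326:330].mean())) for v in range(165,214)])
a=blob(d,"brass",328,181,9);print("stub",a)
print([proj(d,(673,-127,z+122)) for z in (64-28,64-20)])
s=pickle.load(open("scene.pkl","rb"))["color"].astype(int);e=np.abs(d["color"].astype(int)-s).max(2)
for n,(u,v) in {"glue":(380,222),"tape":(392,200)}.items(): print(n,int((e[v-22:v+22,u-20:u+20]>60).sum()))
print(telemetry.sense()["tool_pos"],telemetry.sense()["ft_force"])
E
```

```text
[(165, 97), (166, 96), (167, 98), (168, 99), (169, 98), (170, 96), (171, 91), (172, 90), (173, 89), (174, 88), (175, 87), (176, 88), (177, 97), (178, 122), (179, 143), (180, 127), (181, 88), (182, 75), (183, 77), (184, 74), (185, 55), (186, 60), (187, 93), (188, 110), (189, 90), (190, 61), (191, 58), (192, 61), (193, 62), (194, 62), (195, 62), (196, 62), (197, 62), (198, 62), (199, 61), (200, 60), (201, 62), (202, 77), (203, 83), (204, 82), (205, 82), (206, 68), (207, 41), (208, 26), (209, 26), (210, 29), (211, 57), (212, 85), (213, 97)]
stub (array([327.67, 179.44]), array([327, 178,   3,   4,   9], dtype=int32))
[array([328.4, 177.6]), array([328.4, 175.3])]
glue 114
tape 210
[ 675.13743982 -127.74429059  226.95262265] [ 0.37764721 -0.73982297 -0.90212884]
```

```bash
python3 -c "
from plant import hand_in
print(hand_in())"
```

```text
the job is handed in; nothing more can be done
None
```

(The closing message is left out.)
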